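Open the slanted pad press to the green band

ROBOT

A 6-joint arm with a two-finger parallel gripper is mounted at the origin on the work surface; the furniture and walls round the work are solid. World frame = base frame: x ahead of the robot, y to its left, z up, the work surface at z = 0. Lengths are in m, angles in degrees, forces in N, time in s.
With the tool pointing down it reaches from about 0.3 to 0.75 m from the base axis. Payload 8.5 kg.
Tool frame: the origin (TCP) lies at the centre of the arm's flange, where the gripper is bolted on; the fingertips stand 173 mm ahead of it and the grasp point (between the pads) lies env.pinch_z ahead of it (env.pinch_z is the distance from the TCP to the grasp point, in m); z points along the fingers, y is the line along which they close (so a half turn about z gives the same grasp; the last joint's range is limited). The gripper opens to 85 mm and grips with 20 to 120 N. Pads are 22 mm wide; open, the fingers measure 114 mm over their backs; the gripper's body (76 mm by 85 mm) begins 54 mm behind the grasp point. The pads swing forward as they close: fully open they stand 13 mm farther back than shut.
Start: joints at [61.347, 21.807, 74.336, -0, 83.858, -12.336], TCP at [0.155, 0.528, 0.405] pointing down, gripper open.
Joint ranges: [-178.18, 178.18], [-50.72, 133.34], [12.68, 142.11], [-81.47, 261.47], [9.98, 163.14], [-165.26, 165.26]. Speed limits (degrees/s): [136.94, 136.94, 180, 180, 180, 180].

INTERFACE

Orientations are given as a 3x3 rotation matrix whose columns are the frame's x, y, z axes.
In Python, from rig import env, get_image, job, spotter gives the robot as it stands. The module is installed in compiled form; this text tells all that it offers.
- The arm moves only by the shell command python3 -m creep 'ROWS' [FORCE]. ROWS is text: rows parted by semicolons, each of 7 numbers parted by spaces: the turn, a rotation vector about the tool's x, y, z in units of 8 degrees (1.0 is 8 degrees), then the shift along the tool's x, y, z in units of 30 mm (1.0 is 30 mm), then the finger opening in mm, from 0 to 85.4. A call has 1 to 12 rows; each row is the pose to reach, as a shift and turn from the pose commanded when the call began, along the tool's axes at that moment; what a row does not reach only later rows make up. A row lasts 1/10 s, in which the tool goes at most 50 mm and 8.59 degrees, less where a joint would pass 70% of its speed; a pose out of reach is approached as far as the arm can. A call with a gripper value outside its range is refused whole. The fingers move at their own pace and stop on an object; FORCE is the grip in N (left out, the last holds). Time passes only in rows, so rows that repeat a pose let the fingers close. It gives the time, the measured TCP pose, the force, the opening and the grip force at its end, in the units of the state.
- env.observe(): the state, without advancing time (a new reading comes with each control period).
- get_image(name): name is "side" or "top" or "wrist"; returns a dict with "image" (400x640x3 uint8, blue, green, red), "depth" (400x640 float32, m along the optical axis (not along the pixel's ray), 0 where there is no reading), "intrinsics" (3x3 intrinsics, pixels), "D" ([k1, k2, p1, p2, k3] as OpenCV has them; the pictures are not rectified), "view" (4x4, takes a point from world to camera coordinates). Camera axes: x right, y up, looking along -z (the intrinsics and any distortion apply to the point x, -y, -z); pixel columns grow to the right and rows downward; lengths in m; the calibration is good to about 2 mm. A picture is of the moment at which its call begins.
- job.close_job(): hands the job in; it is judged then, once.
Trained networks look in a picture, given as the dict that the camera call returned (one of the last four; its "shot" number tells which), for a name from the list of things; names that differ only in an ending like _2 or _b are one class to them, and where a whole thing is asked for, a point or a joint stands for the part that bears it (a point fixed in the world has none). Each returns a list of dicts, best first, with "p" (0 to 1); they miss things now and then, are a little off and sometimes report something else, mostly with a low value. They report only what shows in the picture. A call takes as long as a camera call.
- spotter.boxes_of(label, picture): "xy" ([column, row] in pixels, amid what is visible of it).
The state is a dict: "time_s": time; "q": joint angles; "qvel": joint speeds; "joint_efforts": joint torques, N m; "position": TCP position; "tool_rot": TCP orientation; "ft_force": force on the tool from outside, world axes, zero at the start; "wrist_torque": the same for the moment, N m; "grip_width": finger opening in m; "gripper_force": force on a finger pad.
Only numpy, scipy, OpenCV 4.12 (cv2) and the standard library are available. Lean on these libraries where they do the work, as an engineer would, in place of code of your own. Each camera call takes 0.05 s, during which the arm holds its last target. There are 200 camera calls.

TASK

Get the slanted press ready for the yellow note block: turn its black handwheel anticlockwise, following the stem as it rises, until the red pointer stands in the green band on the white scale, neither short of it nor past it. Let go of the wheel there, and leave the things around the press where they are.

Things in the scene. Friction and masses are not known exactly. Their poses are not given: they have to be found in the camera images.
- press: Small blue pad press, fixed to the desk: base plate 130x200x12 mm (x, y, z). Origin: middle of the base's underside, z up. Bed, two posts, cross-beam and stem all lean 28 deg from vertical towards the base's -y: the stem's outward direction is (0, -0.469, 0.883) in this frame. The stem's line passes (0, 0, 85 mm). Beam 34x144x22 mm, its top 124 mm up that line, a nut and post caps up to 132 mm.
- wheel_centre (a point): Centre of the black handwheel on top of the leaning stem: round rim, 64 mm outer diameter, 14 mm thick, 3 spokes, a white dot on the rim; no knob. Lies on the stem's line 162 mm from the bed (plus the stem's rise), about 0.23 m above the desk, 30 mm from its centre down to the caps on the beam at the lowest; nothing stands beside it. Its z axis is the stem's axis, pointing outward (up); it turns with the wheel.
- press_wheel (a joint): Angle of the handwheel, rad, 0 to 5.14; grows anticlockwise as seen from above (looking down on the wheel), which unscrews the press. Quick screw: the stem, platen and wheel rise 7 mm outward along the leaning axis for each rad (44 mm a full turn). Starts between 0 and 1.3. Friction about 0.18 N m; it stays where it is left. Do not hold the hand still along the axis: it must follow the rise.
- press_stem (a joint): Rise of the stem with platen, pointer and wheel along the leaning axis, m, 0 (lowest) to 0.036. Always 0.007 times the wheel's angle. The gap under the platen is 8 mm plus this. The red pointer stands inside the green band from 0.018 to 0.026, at its middle at 0.022.
- pointer (a point): Tip of the red pointer, which is carried by the platen round the +y post and stands in front of the white scale on that post's outer (base's +y) face; the scale looks to +y and up. It has black ticks every 4 mm and an 8 mm wide green band across it, its middle 36 mm up the stem's direction from the bed; the pointer stands 14 mm up at rise 0. Not a thing to push.
- note_block: Bystander: block of yellow sticky notes, 75x75x22 mm, that is to go into the press later. Origin at the centre of its underside.
- stapler: Bystander: blue and black stapler, 32x125x44 mm, long along its y. Origin at the centre of its underside.
- tape_roll: Bystander: roll of brown tape lying flat, 96x94x48 mm. Origin at the centre of its underside.

How it is judged:
By the outcome, as a careful person would: the job done as asked, in the order asked, and still so for the second after the job is handed in, with the robot touching nothing.
It also fails if it takes over 54 s, if anything falls off the work surface, if the arm or the gripper's body presses on something with over 40 N, if the wrist force passes 120 N, or if a joint passes its speed limit or range.

## Working session

There is one attempt and no reset: what is moved stays moved. The work goes in short steps, Python scripts to look and compute and a shell command to move; the robot and the scene stay as the last step left them, time stands still between calls to the robot, and variables do not carry over. Pictures are saved under pics/ and viewed, at most 10 in all, crops included, and the job is handed in when it is done.

```bash
mkdir -p pics; cat > h.py <<'E'
import numpy as np, cv2
from rig import env,get_image,job,spotter
def world(p,uv,win=2):
    K,D,V=p["intrinsics"],np.array(p["D"]),p["view"]
    u,v=int(round(uv[0])),int(round(uv[1]))
    d=p["depth"][v-win:v+win+1,u-win:u+win+1]; d=np.median(d[d>0])
    x,y=cv2.undistortPoints(np.array([[uv]],float),K,D)[0,0]
    return (np.linalg.inv(V)@[x*d,-y*d,-d,1])[:3]
def proj(p,X):
    c=(p["view"]@np.append(X,1))[:3]
    return cv2.projectPoints(np.array([[c[0],-c[1],-c[2]]]),np.zeros(3),np.zeros(3),p["intrinsics"],np.array(p["D"]))[0][0,0]
def cloud(p):
    h,w=p["depth"].shape
    uv=np.stack(np.meshgrid(np.arange(w),np.arange(h)),-1).reshape(-1,1,2).astype(float)
    n=cv2.undistortPoints(uv,p["intrinsics"],np.array(p["D"]))[:,0]
    d=p["depth"].reshape(-1); c=np.c_[n[:,0]*d,-n[:,1]*d,-d,np.ones(len(d))]
    X=(c@np.linalg.inv(p["view"]).T)[:,:3]; X[d<=0]=np.nan
    return X.reshape(h,w,3)
E
python3 - <<'E'
from h import *
print(env.pinch_z, env.observe()["tool_rot"])
ims=[]
for n in("side","top"):
    p=get_image(n); im=p["image"].copy()
    for l in("press","wheel_centre","pointer","note_block","stapler","tape_roll"):
        for b in spotter.boxes_of(l,p)[:1]:
            print(n,l,b["p"],np.round(b["xy"]),world(p,b["xy"]).round(3))
    cv2.imwrite(f"pics/{n}0.png",im)
E
```

```text
0.1547 [[-9.59719989e-01  2.80957448e-01 -6.74132248e-04]
 [ 2.80958106e-01  9.59719199e-01 -1.26549800e-03]
 [ 2.91426574e-04 -1.40392664e-03 -9.99998972e-01]]
side press 0.9 [311. 201.] [ 0.574 -0.047  0.112]
side wheel_centre 0.74 [282. 176.] [ 0.569 -0.131  0.227]
side pointer 0.74 [303. 193.] [ 0.572 -0.07   0.151]
side note_block 0.9 [406. 214.] [0.522 0.263 0.024]
side stapler 0.92 [401. 245.] [0.641 0.25  0.043]
side tape_roll 0.73 [236. 184.] [ 0.5   -0.32   0.004]
top press 0.56 [331. 207.] [ 0.55  -0.052  0.107]
top wheel_centre 0.91 [357. 183.] [ 0.585 -0.113  0.233]
top pointer 0.9 [348. 191.] [ 0.565 -0.091  0.24 ]
top note_block 0.77 [216. 229.] [0.509 0.257 0.021]
top stapler 0.71 [223. 183.] [0.632 0.235 0.043]
top tape_roll 0.65 [439. 215.] [ 0.536 -0.348  0.013]
```

View pics/side0.png

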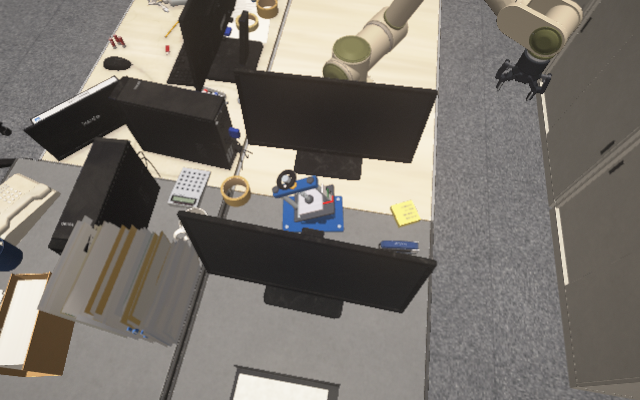

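View pics/top0.png

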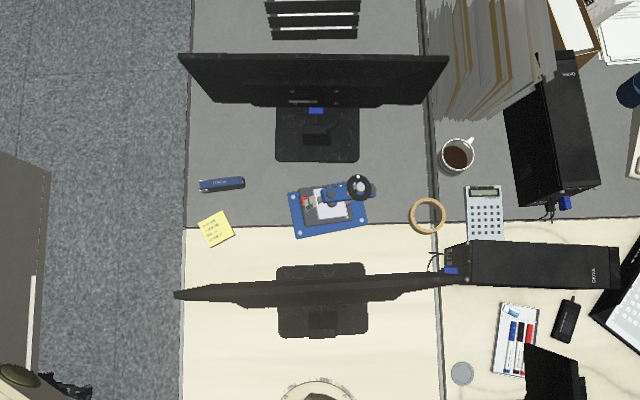

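Side view: press at (312,212), wheel at (287,180), between two monitors. In the top view the press base is at (328,210), the wheel at (359,187), the near monitor at about row 290 and the far one at about row 80. The bystanders are clear of the press.

```bash
python3 - <<'E'
from h import *
p=get_image("top"); C=cloud(p); s=get_image("side"); S=cloud(s)
im=p["image"]
def reg(C,u0,u1,v0,v1,f):
    X=C[v0:v1,u0:u1].reshape(-1,3); I=np.isfinite(X[:,0])
    X=X[I]; X=X[f(X)]; print(len(X),X.min(0).round(3),X.max(0).round(3)); return X
print("near monitor");reg(C,170,450,255,345,lambda X:X[:,2]>.05);reg(S,230,440,60,180,lambda X:(X[:,2]>.05)&(X[:,0]<.45)&(X[:,0]>.1))
print("far monitor");reg(C,170,455,45,165,lambda X:X[:,2]>.05)
# base plate: blue pixels with z~12mm
hsv=cv2.cvtColor(im,cv2.COLOR_BGR2HSV)
blue=(hsv[...,0]>95)&(hsv[...,0]<125)&(hsv[...,1]>120)
m=blue&(abs(C[...,2]-.012)<.012)&(C[...,1]<.15)&(C[...,1]>-.2)&(C[...,0]>.4)&(C[...,0]<.75)
X=C[m]; print(len(X)); r=cv2.minAreaRect(X[:,:2].astype(np.float32)); print(r, X[:,2].mean())
# wheel: dark high points
for P,CC in((p,C),(s,S)):
    W=CC.reshape(-1,3); g=P["image"].max(2).reshape(-1)
    k=(g<75)&(W[:,2]>.18)&(W[:,2]<.32)&(abs(W[:,0]-.58)<.09)&(abs(W[:,1]+.12)<.09)
    W=W[k]; print(len(W),W.mean(0),W.min(0),W.max(0)); c=W.mean(0)
    u,sv,vt=np.linalg.svd(W-c); print("normal",vt[2],sv)
a=cv2.resize(p["image"][165:250,270:400],None,fx=3.5,fy=3.5,interpolation=cv2.INTER_CUBIC)
b=cv2.resize(s["image"][155:240,260:360],None,fx=3.5,fy=3.5,interpolation=cv2.INTER_CUBIC)
cv2.imwrite("pics/c1.png",np.hstack([a,b]))
E
```

```text
near monitor
7191 [ 0.24  -0.354  0.051] [0.423 0.253 0.41 ]
14351 [ 0.1   -0.353  0.051] [0.438 0.253 0.411]
far monitor
14799 [ 0.66  -0.399  0.05 ] [1.013 0.26  0.423]
1112
((0.5614123940467834, -0.04204341769218445), (0.1270708590745926, 0.19618816673755646), 10.45035171508789) 0.01133351282293473
328 [ 0.57298037 -0.11657661  0.23387786] [ 0.54479241 -0.14367523  0.18096714] [ 0.60464757 -0.08931731  0.24974829]
normal [-0.07575948  0.46219303 -0.88353727] [0.33225339 0.30368482 0.07422371]
159 [ 0.58093003 -0.11570814  0.23503829] [ 0.55254562 -0.1440703   0.21851892] [ 0.60779634 -0.09051098  0.25005932]
normal [-0.07642429  0.46613828 -0.88140481] [0.22569737 0.21435887 0.02785117]
```

View pics/c1.png

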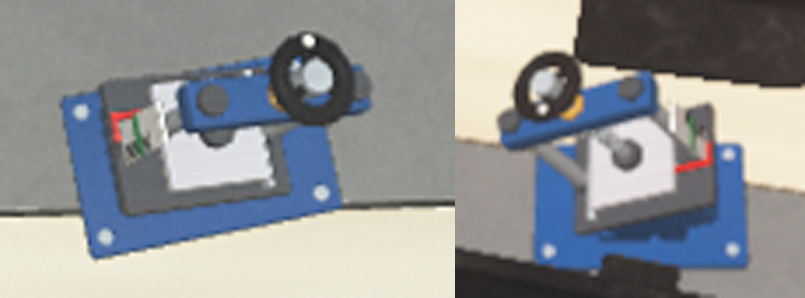

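The crop shows the red pointer low on the scale (about (122,120) in the top crop) with the green band further up, so the starting rise is small. I'll lift the arm over the monitor and hover above the press.

```bash
python3 -m creep '0 0 0 0 0 -1.6 85;0 0 0 0 0 -3.2 85;0 0 0 0 0 -4.8 85;0 0 0 0 0 -6.4 85;0 0 0 0 0 -8 85;0 0 0 0 0 -8.5 85;0 0 1 -1.3 -.9 -8.5 85;0 0 2 -2.6 -1.8 -8.5 85;0 0 3 -3.9 -2.7 -8.5 85;0 0 4 -5.2 -3.6 -8.5 85;0 0 5 -6.5 -4.5 -8.5 85;0 0 6 -7.8 -5.4 -8.5 85'
python3 - <<'E'
from h import *
o=env.observe();print(o["q"],o["position"],o["tool_rot"],o["time_s"])
E
```

```text
time_s: 2.0
position: [0.3342, 0.3049, 0.6599]
tool_rot: [[-0.428, 0.904, 0.0], [0.904, 0.428, 0.0], [0.0, 0.0, -1.0]]
ft_force: [1.5, 0.9, -0.1]
grip_width: 0.0846
gripper_force: 0.0
[ 2.73190552e+01  8.63924076e+00  5.18914261e+01 -1.73725901e-04
  1.19442000e+02  1.95401018e+00] [0.33415904 0.30486347 0.6599109 ] [[-4.28382602e-01  9.03597347e-01  4.25061698e-04]
 [ 9.03597447e-01  4.28382548e-01  2.16597770e-04]
 [ 1.36281567e-05  4.76871381e-04 -9.99999886e-01]] 2.0
```

```bash
cat >> h.py <<'E'
from scipy.spatial.transform import Rotation as Ro
B=np.array([.5614,-.042,0]); yaw=np.radians(10.2)
Rb=Ro.from_euler('z',yaw).as_matrix()
AX=Rb@[0,-.4695,.8829]; S0=B+[0,0,.085]
def goal(pos,ydir,z):
    """rows from the present pose to TCP pos with tool z and y near ydir"""
    o=env.observe(); R=np.array(o["tool_rot"]); z=z/np.linalg.norm(z)
    y=np.array(ydir,float); y-=z*(y@z); y/=np.linalg.norm(y)
    G=np.c_[np.cross(y,z),y,z]
    print("turn",(Ro.from_matrix(R.T@G).as_rotvec(degrees=True)/8).round(3),"shift",(R.T@(pos-np.array(o["position"]))/.03).round(3))
E
python3 - <<'E'
from h import *
o=env.observe(); R=np.array(o["tool_rot"]);p=get_image("wrist");M=np.linalg.inv(p["view"])
print("cam in tool",R.T@(M[:3,3]-o["position"]),"look",R.T@-M[:3,2]); print(p["intrinsics"][0,0])
a=np.radians(-70); y=[np.cos(a),np.sin(a),0]
for d in(.155+.08,): goal(S0+AX*(.163+d),y,-AX)
E
```

```text
cam in tool [0.07955705 0.00087021 0.03118457] look [-3.11589747e-01  1.17811048e-04  9.50216720e-01]
287.52995537755385
turn [ 2.101  3.322 11.405] shift [-19.519   0.471   7.476]
```

```bash
python3 - <<'E'
from h import *
P=S0+Rb@[0,.883,.4695]*.07+AX*.036
z=Rb@[0,-.4226,-.9063];y=Rb@[1,0,0];R=np.c_[np.cross(y,z),y,z]
T=P-R@(np.array([.0796,.0009,.0312])+.30*np.array([-.3116,0,.950])); print(P,T)
goal(T,y,z)
E
```

```text
[0.55344748 0.00219826 0.1496494 ] [0.52667093 0.14593375 0.43035577]
turn [ 0.391 -3.092  1.767] shift [-7.306  3.568  7.648]
```

```bash
python3 -m creep '0 0 .3 -1.2 .6 0 85;0 0 .6 -2.4 1.2 0 85;.1 -.6 1 -3.6 1.8 0 85;.2 -1.2 1.3 -4.8 2.4 1 85;.3 -1.8 1.6 -6 3 2.2 85;.4 -2.5 1.77 -7.3 3.57 3.4 85;.4 -3.1 1.77 -7.3 3.57 4.8 85;.4 -3.1 1.77 -7.3 3.57 6 85;.4 -3.1 1.77 -7.3 3.57 6 85;.4 -3.1 1.77 -7.3 3.57 6 85'
python3 - <<'E'
from h import *
o=env.observe();print(o["q"])
P=S0+Rb@[0,.883,.4695]*.07+AX*.036
p=get_image("wrist"); np.savez("w1.npz",**{k:np.array(v) for k,v in p.items()})
u,v=proj(p,P); print(u,v)
for l in("pointer","wheel_centre"): print(spotter.boxes_of(l,p)[:2])
u,v=int(u),int(v); print(u,v)
a=cv2.resize(p["image"][max(v-60,0):v+60,u-60:u+60],None,fx=4.6,fy=4.6,interpolation=cv2.INTER_CUBIC)
cv2.imwrite("pics/w1.png",a)
E
```

```text
time_s: 3.05
position: [0.5251, 0.1558, 0.4812]
tool_rot: [[-0.177, 0.981, 0.083], [0.889, 0.196, -0.414], [-0.422, 0.0, -0.907]]
ft_force: [-0.5, 0.0, 1.0]
grip_width: 0.0848
gripper_force: 0.0
[  7.90463481  19.83232196  66.10160555 -24.92102232  92.25438121
  -4.77997451]
316.6171334216479 178.60013083855475
[{'xy': [305.3, 194.4], 'p': 0.81}]
[{'xy': [319.6, 291.3], 'p': 0.62}]
316 178
```

View pics/w1.png

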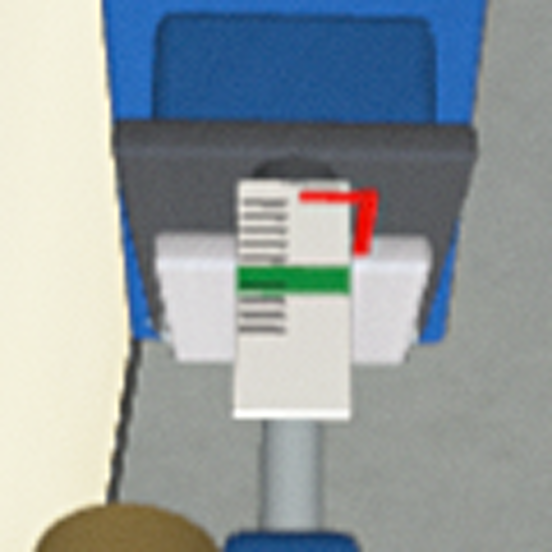

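The view is upside down. The red pointer is at crop row 197 and the green band's middle at row 279, about 22 to 24 mm apart, so the wheel starts near 0 and needs about 3.1 rad.

```bash
python3 - <<'E'
from h import *
C=cloud(get_image("top")).reshape(-1,3); S=cloud(get_image("side")).reshape(-1,3)
for n,X in(("t",C),("s",S)):
    for x0,x1 in((.2,.48),(.62,1.1)):
        k=X[(X[:,0]>x0)&(X[:,0]<x1)&(abs(X[:,1]+.1)<.2)&(X[:,2]>.25)&(X[:,2]<.43)]
        if len(k): print(n,len(k),np.percentile(k,[1,50,99],axis=0).round(3).tolist())
a=np.radians(-110); y=[np.cos(a),np.sin(a),0]
for d in(.08,): goal(S0+AX*(.163+.1547+d),y,-AX)
E
```

```text
t 4314 [[0.315, -0.288, 0.262], [0.346, -0.071, 0.392], [0.469, 0.098, 0.408]]
t 7659 [[0.778, -0.292, 0.254], [0.797, -0.084, 0.368], [0.821, 0.096, 0.42]]
s 5981 [[0.348, -0.291, 0.252], [0.362, -0.095, 0.341], [0.464, 0.097, 0.408]]
s 6162 [[0.804, -0.294, 0.252], [0.822, -0.095, 0.357], [0.835, 0.096, 0.421]]
turn [ 7.066  3.788 14.255] shift [-11.083  -0.216   6.825]
```

```bash
python3 -m creep '0 .8 0 -1.5 0 -.6 85;0 1.6 0 -3 0 -.6 85;0 2.4 0 -4.5 0 -.4 85;0 3.1 0 -6 0 0 85;0 3.1 0 -7.5 0 .3 85;0 3.1 0 -9.1 0 .57 85;0 3.1 0 -9.1 0 .57 85' && python3 -m creep '0 0 1 0 0 0 85;0 0 2 0 0 0 85;0 0 3 0 0 0 85;0 0 4 0 0 0 85;0 0 5 0 0 0 85;0 0 6 0 0 0 85;0 0 7 0 0 0 85;0 0 8 0 0 0 85;0 0 9 0 0 0 85;0 0 10 0 0 0 85;0 0 11 0 0 0 85;0 0 12 0 0 0 85'
python3 - <<'E'
from h import *
o=env.observe();print(np.round(o["q"],1))
for a in np.radians([-90,-110]):goal(S0+AX*(.163+.1547+.08),[np.cos(a),np.sin(a),0],-AX)
E
```

```text
time_s: 4.0
position: [0.5753, -0.0989, 0.5803]
tool_rot: [[-0.19, 0.982, 0.001], [0.982, 0.19, -0.005], [-0.005, 0.0, -1.0]]
ft_force: [0.2, 1.1, 0.7]
grip_width: 0.0848
gripper_force: 0.0
time_s: 5.2
position: [0.5746, -0.0933, 0.5802]
tool_rot: [[0.996, 0.087, 0.001], [0.087, -0.996, -0.003], [0.0, 0.003, -1.0]]
ft_force: [0.7, -0.5, 0.4]
grip_width: 0.0851
gripper_force: 0.0
[-20.8  22.6  45.   -0.2 112.3  64.1]
turn [ 3.487 -0.512  0.775] shift [0.272 4.441 4.815]
turn [ 3.358 -1.176  3.453] shift [0.272 4.441 4.815]
```

```bash
python3 -m creep '.7 -.25 .7 .1 .9 .8 85;1.4 -.5 1.4 .15 1.8 1.6 85;2 -.7 2 .2 2.6 2.4 85;2.7 -.95 2.75 .25 3.5 3.2 85;3.36 -1.18 3.45 .27 4.2 4 85;3.36 -1.18 3.45 .27 4.44 4.82 85;3.36 -1.18 3.45 .27 4.44 4.82 85;3.36 -1.18 3.45 .27 4.44 4.82 85'
python3 - <<'E'
from h import *
o=env.observe();print(np.round(o["q"],1))
R=np.array(o["tool_rot"]);pp=np.array(o["position"])
p=get_image("wrist"); C=cloud(p); g=p["image"].max(2)
T=(C-pp)@R   # tool frame
m=(g<80)&(T[...,2]>.19)&(T[...,2]<.26)&(np.hypot(T[...,0],T[...,1])<.045)
X=T[m]; print(len(X),X.mean(0),np.percentile(X,[1,99],axis=0))
k=X[X[:,2]<np.median(X[:,2])+.006]; c=k.mean(0);print("n",np.linalg.svd(k-c)[2][2])
ext=lambda i:(np.percentile(k[:,i],[1,99]).sum()/2); print(ext(0),ext(1),c)
print("expect",proj(p,S0+AX*.17),spotter.boxes_of("wheel_centre",p)[:1])
cv2.imwrite("pics/w2.png",p["image"])
a=np.radians(-110);goal(S0+AX*(.163+.1547),[np.cos(a),np.sin(a),0],-AX)
E
```

```text
time_s: 6.0
position: [0.5953, -0.2257, 0.4364]
tool_rot: [[0.91, -0.406, -0.087], [-0.325, -0.826, 0.462], [-0.259, -0.392, -0.883]]
ft_force: [-0.1, 1.0, 0.1]
grip_width: 0.085
gripper_force: 0.0
[-34.   32.6  52.5  21.5 113.9  84.3]
3513 [ 0.00561472 -0.001574    0.23087449] [[-0.02396107 -0.03130196  0.22832737]
 [ 0.03404719  0.02674701  0.23536328]]
n [ 6.27666298e-03 -9.58527560e-04 -9.99979842e-01]
0.005031613024497193 -0.0022793613040583 [ 0.00563799 -0.00157507  0.23085879]
expect [319.97455967 222.19832312] [{'xy': [316.6, 215.2], 'p': 0.6}]
turn [0.017 0.008 0.047] shift [-0.003  0.033  2.697]
```

View pics/w2.png

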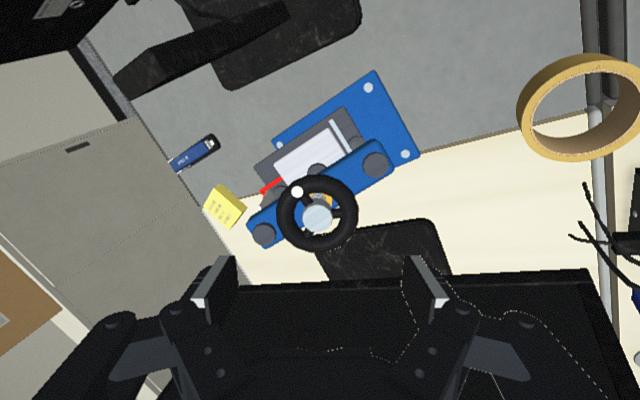

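The wheel is at (317,214) in the wrist view, about 5 mm from where I expected it along tool x. I'll move closer and measure again.

```bash
python3 -m creep '0 0 0 .1 -.05 .5 85;0 0 0 .1 -.05 1 85;0 0 0 .1 -.05 1.4 85;0 0 0 .1 -.05 1.4 85;0 0 0 .1 -.05 1.4 85'
cat > wc.py <<'E'
from h import *
from scipy.optimize import least_squares
o=env.observe();R=np.array(o["tool_rot"]);pp=np.array(o["position"])
p=get_image("wrist"); T=(cloud(p)-pp)@R; g=p["image"].max(2)
r=np.hypot(T[...,0]-.003,T[...,1])
m=(g<80)&(r<.042)&(T[...,2]>.16)&(T[...,2]<.26)
z=np.percentile(T[m][:,2],10); m&=T[...,2]<z+.0045
X=T[m];print(len(X),"top z",z,np.median(X[:,2]))
# outer edge: farthest point per angular bin
c=X[:,:2].mean(0)
for _ in range(3):
    d=X[:,:2]-c; a=np.floor(np.degrees(np.arctan2(d[:,1],d[:,0]))/10); rr=np.hypot(*d.T)
    E=np.array([X[a==b][np.argsort(rr[a==b])[int(.95*(a==b).sum())],:2] for b in np.unique(a) if (a==b).sum()>8])
    s=least_squares(lambda q:np.hypot(E[:,0]-q[0],E[:,1]-q[1])-q[2],[*c,.031],loss="soft_l1",f_scale=.001); c=s.x[:2]
print("circle",s.x.round(4),len(E),"top normal",np.linalg.svd(X-X.mean(0))[2][2].round(3))
b=spotter.boxes_of("wheel_centre",p)[:1]
print(b, [(world(p,q["xy"])-pp)@R for q in b]); print("f",o["position"])
E
python3 wc.py
```

```text
time_s: 6.6
position: [0.5949, -0.2062, 0.3995]
tool_rot: [[0.91, -0.406, -0.086], [-0.325, -0.826, 0.461], [-0.258, -0.392, -0.883]]
ft_force: [0.3, -0.5, 0.2]
grip_width: 0.0851
gripper_force: 0.0
4742 top z 0.18751421020265843 0.18866768368476297
circle [ 0.0015 -0.0005  0.0298] 36 top normal [ 0.01 -0.   -1.  ]
[{'xy': [320.1, 242.3], 'p': 0.97}] [array([4.49220175e-03, 1.56417649e-04, 1.85822870e-01])]
f [ 0.5949496  -0.20623347  0.39945883]
```

```bash
python3 -m creep '0 0 0 .05 -.02 .4 85;0 0 0 .05 -.02 .8 85;0 0 0 .05 -.02 1.2 85;0 0 0 .05 -.02 1.5 85;0 0 0 .05 -.02 1.5 85' && python3 -m creep '0 0 0 0 0 0 60;0 0 0 0 0 0 60;0 0 0 0 0 0 60;0 0 0 0 0 0 60;0 0 0 0 0 0 60;0 0 0 0 0 0 60' 40
python3 - <<'E'
from h import *
o=env.observe();print(np.round(o["q"],1),o["wrist_torque"])
p=get_image("wrist");cv2.imwrite("pics/w3.png",p["image"])
E
```

```text
time_s: 7.2
position: [0.5924, -0.1853, 0.3565]
tool_rot: [[0.909, -0.408, -0.089], [-0.325, -0.825, 0.464], [-0.263, -0.392, -0.882]]
ft_force: [0.3, -0.2, 0.4]
grip_width: 0.085
gripper_force: 0.0
time_s: 7.8
position: [0.5927, -0.1859, 0.3589]
tool_rot: [[0.91, -0.407, -0.085], [-0.325, -0.825, 0.462], [-0.258, -0.393, -0.883]]
ft_force: [1.5, 2.5, 5.1]
grip_width: 0.0613
gripper_force: 44.3
[-31.1  33.3  63.9  21.1 101.5  82.6] [ 0.77776575 -0.30155816 -0.25382987]
```

View pics/w3.png

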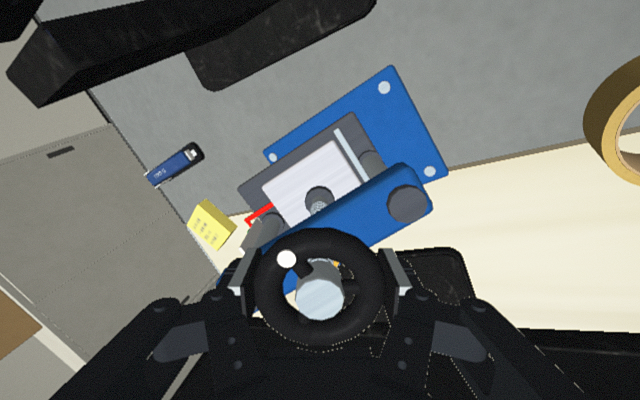

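The pads hold the rim on both sides, at 61 mm opening and 44 N, with the white dot at (287,258). I'll turn a little first.

```bash
python3 -m creep '0 0 -.5 0 0 -.016 60;0 0 -1 0 0 -.033 60;0 0 -2 0 0 -.065 60;0 0 -3 0 0 -.098 60;0 0 -4 0 0 -.13 60;0 0 -5 0 0 -.163 60;0 0 -5 0 0 -.163 60'
python3 - <<'E'
from h import *
o=env.observe();print(np.round(o["q"],1),o["wrist_torque"])
p=get_image("wrist");print(proj(p,S0))
cv2.imwrite("pics/w4.png",p["image"])
E
```

```text
time_s: 8.55
position: [0.5932, -0.1868, 0.364]
tool_rot: [[0.956, 0.279, -0.085], [0.286, -0.838, 0.465], [0.058, -0.469, -0.881]]
ft_force: [3.2, 9.5, 9.9]
grip_width: 0.0618
gripper_force: 44.5
[-31.2  33.1  63.3  21.2 102.3  42.5] [ 1.96155703 -0.26233024 -0.23674344]
[319.41645062 194.60597885]
```

View pics/w4.png

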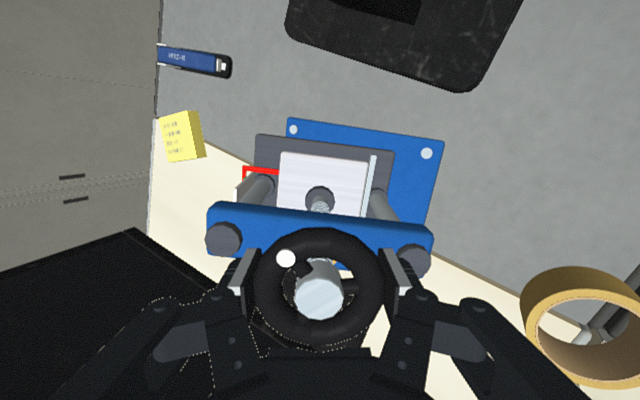

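The dot stayed at (286,258) between the pads, so the wheel turns with the hand and forces are low. Continuing.

```bash
python3 -m creep '0 0 -1 0 0 -.033 60;0 0 -2 0 0 -.065 60;0 0 -3 0 0 -.098 60;0 0 -4 0 0 -.13 60;0 0 -5 0 0 -.163 60;0 0 -6 0 0 -.196 60;0 0 -7 0 0 -.228 60;0 0 -8 0 0 -.261 60;0 0 -9 0 0 -.293 60;0 0 -9 0 0 -.293 60'
python3 - <<'E'
from h import *
p=get_image("wrist"); im=p["image"]; T=im[235:285,260:320]
print(np.argwhere(T.min(2)>225).mean(0)[::-1]+[260,235], np.round(env.observe()["q"],1),spotter.boxes_of("pointer",p)[:1])
E
```

```text
time_s: 9.6
position: [0.5926, -0.1897, 0.3725]
tool_rot: [[0.03, 0.995, -0.092], [0.884, 0.016, 0.468], [0.467, -0.095, -0.879]]
ft_force: [-14.3, 17.1, 18.5]
grip_width: 0.0612
gripper_force: 44.8
[283.98818898 256.11811024] [-31.4  32.9  62.3  21.2 103.9 -29.2] [{'xy': [327.8, 274.6], 'p': 0.72}]
```

```bash
python3 -m creep '0 0 -1 .03 -.02 -.033 60;0 0 -2 .03 -.02 -.065 60;0 0 -3 .03 -.02 -.098 60;0 0 -4 .03 -.02 -.13 60;0 0 -5 .03 -.02 -.163 60;0 0 -6 .03 -.02 -.196 60;0 0 -7 .03 -.02 -.228 60;0 0 -8 .03 -.02 -.261 60;0 0 -8 .03 -.02 -.261 60'
python3 - <<'E'
from h import *
p=get_image("wrist"); im=p["image"]; T=im[235:285,260:320]
print(np.argwhere(T.min(2)>225).mean(0)[::-1]+[260,235], np.round(env.observe()["q"],1))
t=get_image("top");s=get_image("side")
a=cv2.resize(t["image"][165:250,270:400],None,fx=3.5,fy=3.5,interpolation=cv2.INTER_CUBIC)
b=cv2.resize(s["image"][155:240,260:360],None,fx=3.5,fy=3.5,interpolation=cv2.INTER_CUBIC)
cv2.imwrite("pics/c2.png",np.hstack([a,b]))
E
```

```text
time_s: 10.6
position: [0.5916, -0.1942, 0.379]
tool_rot: [[-0.879, 0.467, -0.097], [0.375, 0.802, 0.465], [0.295, 0.373, -0.88]]
ft_force: [-25.8, 5.0, 17.5]
grip_width: 0.0617
gripper_force: 44.8
[286.21794872 256.44444444] [-31.8  32.7  61.5  20.9 105.1 -93. ]
```

View pics/c2.png

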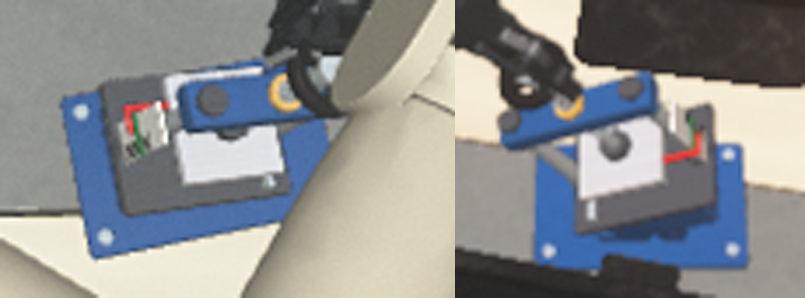

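The pointer has moved up beside the green band in both views. I'll release, back off along the axis, and inspect the scale from the earlier viewing pose.

```bash
python3 -m creep '0 0 0 0 0 0 85;0 0 0 0 0 0 85;0 0 0 0 0 0 85;0 0 0 0 0 0 85;0 0 0 0 0 0 85;0 0 0 0 0 -.5 85;0 0 0 0 0 -1.2 85;0 0 0 0 0 -2.2 85;0 0 0 0 0 -3.5 85;0 0 0 0 0 -4.5 85;0 0 0 0 0 -4.5 85;0 0 0 0 0 -4.5 85'
python3 - <<'E'
from h import *
print(np.round(env.observe()["q"],1))
goal(np.array([.575,-.09,.56]),[.982,.19,0],np.array([0,0,-1]))
goal(np.array([.5251,.1558,.4812]),[.981,.196,0],np.array([.083,-.414,-.907]))
E
```

```text
time_s: 11.95
position: [0.6057, -0.2576, 0.496]
tool_rot: [[-0.878, 0.47, -0.087], [0.382, 0.8, 0.462], [0.287, 0.373, -0.882]]
ft_force: [-0.3, 0.1, -0.7]
grip_width: 0.0852
gripper_force: 0.0
[-35.8  34.6  39.3  23.3 124.9 -88.6]
turn [ 1.611 -3.254  6.379] shift [3.648 4.785 0.79 ]
turn [ 3.023 -6.142  5.98 ] shift [7.488 9.577 7.042]
```

```bash
python3 -m creep '.2 -.4 .8 .46 .6 .1 85;.4 -.8 1.6 .9 1.2 .2 85;.6 -1.2 2.4 1.4 1.8 .3 85;.8 -1.6 3.2 1.8 2.4 .4 85;1 -2 4 2.3 3 .5 85;1.2 -2.4 4.8 2.7 3.6 .6 85;1.4 -2.8 5.6 3.2 4.2 .7 85;1.61 -3.25 6.38 3.65 4.79 .79 85;1.61 -3.25 6.38 3.65 4.79 .79 85;1.61 -3.25 6.38 3.65 4.79 .79 85' && python3 -m creep '0 -.5 0 1.4 0 0 85;0 -1 0 2.8 0 0 85;0 -1.5 0 4.2 0 .4 85;0 -2 0 5.6 0 1 85;0 -2.5 0 7 0 1.7 85;0 -3.1 0 8.37 0 2.4 85;0 -3.1 0 8.37 0 2.67 85;0 -3.1 0 8.37 0 2.67 85;0 -3.1 0 8.37 0 2.67 85'
python3 - <<'E'
from h import *
P=S0+Rb@[0,.883,.4695]*.07+AX*.036
p=get_image("wrist"); u,v=map(int,proj(p,P)); print(u,v,spotter.boxes_of("pointer",p)[:1])
a=cv2.resize(p["image"][v-60:v+60,u-60:u+60],None,fx=4.6,fy=4.6,interpolation=cv2.INTER_CUBIC)
cv2.imwrite("pics/w5.png",a)
E
```

```text
time_s: 12.95
position: [0.575, -0.0894, 0.5596]
tool_rot: [[-0.194, 0.981, -0.001], [0.981, 0.194, 0.002], [0.002, -0.001, -1.0]]
ft_force: [0.1, -0.2, -0.3]
grip_width: 0.0851
gripper_force: 0.0
time_s: 13.85
position: [0.5278, 0.1554, 0.4806]
tool_rot: [[-0.172, 0.982, 0.079], [0.892, 0.189, -0.411], [-0.418, -0.001, -0.908]]
ft_force: [-1.0, -0.4, -0.2]
grip_width: 0.0844
gripper_force: 0.0
315 179 [{'xy': [317.3, 278.6], 'p': 0.93}]
```

View pics/w5.png

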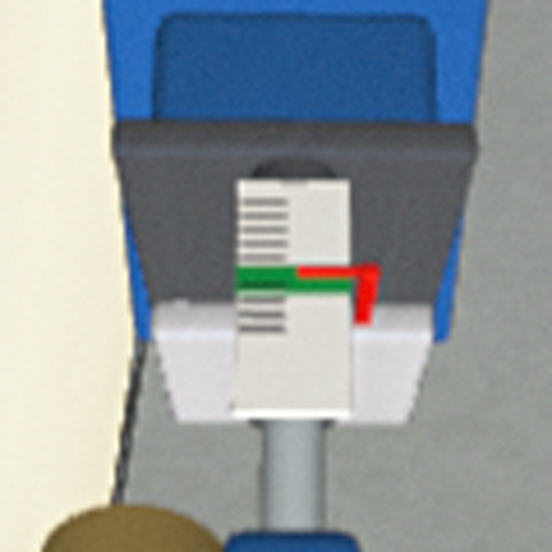

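The pointer (crop row 272) lies inside the green band (rows 267 to 293). The camera looks from above, so it makes the pointer appear slightly low. It travelled about 21.5 mm from near zero, so it is in the band. The hand is clear, so I'm handing in.

```bash
python3 -c "
from rig import job; print(job.close_job())"
```

```text
the job is handed in; nothing more can be done
None
```

I turned the handwheel about 176° anticlockwise, following its rise, until the red pointer stood inside the green band; then I let go, the bystanders weren't touched, and the job is handed in.

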